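Check the washed syringes and reject those that stick

TASK

Check the four washed syringes in the green rack before class: push each plunger gently in as far as it will go, without forcing any that sticks. Leave the syringes whose plungers run fully home lying in their places, and lay any that sticks short of home flat in the red reject tray, its plunger left as far in as it went. Do not drop a syringe, and leave the other things on the bench alone.

Things in the scene. Friction and masses are not known exactly. Their poses are not given: they have to be found in the camera images.
- rack: green plastic syringe rack fixed to the bench, 136 x 270 mm, base 8 mm thick; origin on the bench under its middle, x along the syringes towards their noses, z up. Four syringes side by side, 65 mm apart, axes 45 mm above the bench, lie in open notches of two 8 mm bars (at x = -40 and +35 mm, 47 mm high). The rear bar takes the push on their flanges; the barrels are clear between the bars and lift straight up.
- tray: empty red reject tray fixed to the bench, outside 250 x 160 mm, walls 35 mm high and 3 mm thick, floor 3 mm thick; origin on the bench under its middle, x along its long side, z up.
- syringe_a: syringe a; origin at the middle of its barrel, on its axis. All four look alike and lie in any order: clear barrel 23 mm wide, 100 mm long, x along the axis towards the nose (red cap, ends at x = +66 mm); winged flange 40 x 24 mm, 4 mm thick, at x = -48 mm. About 70 g in all. Grasp it by the barrel, half-way between the rack's bars.
- thumb_a (a point): centre of the rear face of the blue thumb plate (28 mm diameter, 4 mm thick) of syringe a's plunger; it lies on the barrel's axis, at x = -116 mm from the barrel's middle when drawn out and -66 mm when the plunger is fully home. Push it along the syringe's +x.
- piston_a (a joint): travel of the plunger of syringe a, in m: 0 drawn out, 0.050 fully home. It stays where it is left. A plunger in order runs home at 2 to 5 N; a sticking one starts just as easily, then stops well short (15 mm or more) of home and does not go on. Either stop is rubbery (gives some 4 mm at 10 N and springs back); more than 30 N is forcing it.
- syringe_b: syringe b; origin at the middle of its barrel, on its axis. All four look alike and lie in any order: clear barrel 23 mm wide, 100 mm long, x along the axis towards the nose (red cap, ends at x = +66 mm); winged flange 40 x 24 mm, 4 mm thick, at x = -48 mm. About 70 g in all. Grasp it by the barrel, half-way between the rack's bars.
- thumb_b (a point): centre of the rear face of the blue thumb plate (28 mm diameter, 4 mm thick) of syringe b's plunger; it lies on the barrel's axis, at x = -116 mm from the barrel's middle when drawn out and -66 mm when the plunger is fully home. Push it along the syringe's +x.
- piston_b (a joint): travel of the plunger of syringe b, in m: 0 drawn out, 0.050 fully home. It stays where it is left. A plunger in order runs home at 2 to 5 N; a sticking one starts just as easily, then stops well short (15 mm or more) of home and does not go on. Either stop is rubbery (gives some 4 mm at 10 N and springs back); more than 30 N is forcing it.
- syringe_c: syringe c; origin at the middle of its barrel, on its axis. All four look alike and lie in any order: clear barrel 23 mm wide, 100 mm long, x along the axis towards the nose (red cap, ends at x = +66 mm); winged flange 40 x 24 mm, 4 mm thick, at x = -48 mm. About 70 g in all. Grasp it by the barrel, half-way between the rack's bars.
- thumb_c (a point): centre of the rear face of the blue thumb plate (28 mm diameter, 4 mm thick) of syringe c's plunger; it lies on the barrel's axis, at x = -116 mm from the barrel's middle when drawn out and -66 mm when the plunger is fully home. Push it along the syringe's +x.
- piston_c (a joint): travel of the plunger of syringe c, in m: 0 drawn out, 0.050 fully home. It stays where it is left. A plunger in order runs home at 2 to 5 N; a sticking one starts just as easily, then stops well short (15 mm or more) of home and does not go on. Either stop is rubbery (gives some 4 mm at 10 N and springs back); more than 30 N is forcing it.
- syringe_d: syringe d; origin at the middle of its barrel, on its axis. All four look alike and lie in any order: clear barrel 23 mm wide, 100 mm long, x along the axis towards the nose (red cap, ends at x = +66 mm); winged flange 40 x 24 mm, 4 mm thick, at x = -48 mm. About 70 g in all. Grasp it by the barrel, half-way between the rack's bars.
- thumb_d (a point): centre of the rear face of the blue thumb plate (28 mm diameter, 4 mm thick) of syringe d's plunger; it lies on the barrel's axis, at x = -116 mm from the barrel's middle when drawn out and -66 mm when the plunger is fully home. Push it along the syringe's +x.
- piston_d (a joint): travel of the plunger of syringe d, in m: 0 drawn out, 0.050 fully home. It stays where it is left. A plunger in order runs home at 2 to 5 N; a sticking one starts just as easily, then stops well short (15 mm or more) of home and does not go on. Either stop is rubbery (gives some 4 mm at 10 N and springs back); more than 30 N is forcing it.
- beaker: empty glass beaker, 70 mm wide, 95 mm high, standing loose near the work; origin under its middle
- reagent: amber reagent bottle, 60 mm wide, 110 mm high, standing loose near the work; origin under its middle
- tipbox: blue pipette-tip box with clear lid, 85 x 125 x 65 mm, standing loose near the work; origin under its middle
Things that resemble listed ones, but are neither listed nor needed, are in the scene too. Leave any purple look-alike of the syringe_b alone.

How it is judged:
By the outcome, as a careful person would: the job done as asked, in the order asked, and still so for the second after the job is handed in, with the robot touching nothing.
It also fails if it takes over 62 s, if anything falls off the work surface, if the arm or the gripper's body presses on something with over 40 N, if the wrist force passes 120 N, or if a joint passes its speed limit or range.

ROBOT

A 7-joint arm with a two-finger parallel gripper is mounted at the origin on the work surface. World frame = base frame: x ahead of the robot, y to its left, z up, the work surface at z = 0. Lengths are in m, angles in rad, forces in N, time in s.
With the tool pointing down it reaches from about 0.4 to 0.9 m from the base axis. Payload 5.6 kg.
Tool frame: the origin (TCP) lies midway between the tips of the shut fingers; the grasp point (between the pads) lies 19 mm behind it; y points along the fingers, z is the direction in which the jaws open and shut, and the axes are right-handed (so a half turn about y gives the same grasp; the last joint's range is limited). The gripper opens to 92 mm and grips with 3 to 60 N. Pads are 20 mm wide; open, the fingers measure 128 mm over their backs; the gripper's body (75 mm by 189 mm) begins 69 mm behind the grasp point.
Start: joints at [1.075, 0.468, -0.012, 1.603, 0.006, 1.071, -0.056], TCP at [0.284, -0.585, 0.215] pointing down, gripper open.
Joint ranges: [-2.53, 2.53], [-0.31, 2.02], [-1.57, 1.55], [0.28, 2.44], [-1.29, 4.43], [0.15, 1.84], [-2.92, 2.92]. Speed limits (rad/s): [2.57, 2.57, 3.14, 3.14, 3.14, 3.14, 3.14].

INTERFACE

Orientations are given as a 3x3 rotation matrix whose columns are the frame's x, y, z axes.
In Python, from station import env, effector, solver, viewer, workorder, search_frame, tip_of gives the robot as it stands. Calls block until the motion is done:
- env.reach(position, orientation): joint-space move of the TCP to a pose.
- env.movel(position, frame=None, rate=0.15): straight line of the TCP; frame=None keeps the orientation; rate is the mean speed in m/s.
- env.goto_joints(angles): joint-space move.
- effector.release() and effector.grasp(squeeze=None): open the fingers fully, or close them until they stop; squeeze is the grip in N (None keeps the last).
- env.pause(seconds).
- solver.inverse_kinematics(position, orientation): joint angles nearest the present ones, or None.
- env.sense(): the state.
- viewer.read_camera(name): name is "scene" or "side" or "wrist"; returns (picture, depth): 480x640x3 uint8, red, green, blue; 480x640 float32, m along the optical axis (not along the pixel's ray), 0 where there is no reading.
- viewer.camera_info(name): a dict with "intrinsics" (3x3 intrinsics, pixels), "eye" and "rotation" of the camera in the world; the wrist camera has in their place "T_tool_cam" (4x4, takes a point from camera to tool coordinates, whose origin is the TCP and whose axes are the tool frame's). Camera axes: x right, y up, looking along -z (the intrinsics and any distortion apply to the point x, -y, -z); pixel columns grow to the right and rows downward; lengths in m; the calibration is good to about 2 mm. A picture is of the moment at which its call begins: read the wrist's pose just before it. camera_info takes no time and is no camera call.
A pose or a line that the arm cannot do raises env.PlanningError and nothing moves.
- workorder.finish_job(): hands the job in, once; it reports no verdict.
Trained networks look in the newest picture that a camera, given by its name, has taken for a name from the list of things; names that differ only in an ending like _2 or _b are one class to them, and where a whole thing is asked for, a point or a joint stands for the part that bears it (a point fixed in the world has none). Each returns a list of dicts, best first, with "score" (0 to 1); they miss things now and then, are a little off and sometimes report something else, mostly with a low value. They report only what shows in the picture. A call takes as long as a camera call. They do not tell look-alikes from the thing itself.
- search_frame(camera, name): "at" ([x, y, z] in m, in world coordinates, good to about 4 mm: the middle of the surface that is visible of it).
- tip_of(camera, name): "at" ([x, y, z] in m, in world coordinates, good to about 4 mm: a listed point, or the origin of a listed thing).
The state is a dict: "t": time; "joint_positions": joint angles; "joint_velocities": joint speeds; "tau": joint torques, N m; "ee_pos": TCP position; "tcp_rot": TCP orientation; "wrist_force": force on the tool from outside, world axes, zero at the start; "moment": the same for the moment, N m; "gripper_width": finger opening in m.
Only numpy, scipy, OpenCV 4.12 (cv2) and the standard library are available. Lean on these libraries where they do the work, as an engineer would, in place of code of your own. Each camera call takes 0.05 s, during which the arm holds its last target. There are 200 camera calls.

## Working session

There is one attempt and no reset: what is moved stays moved. The work goes in short steps, each a Python script; the robot and the scene stay as the last script left them, time stands still between calls to the robot, and variables do not carry over. Pictures are saved under pics/ and viewed, about 8 in all and at most 12, crops included, and the job is handed in when it is done.

```bash
ls; mkdir -p pics; python3 - <<'E'
from station import *
import cv2,numpy as np
s=env.sense();print(s['t'],s['ee_pos'],s['tcp_rot'].round(2) if hasattr(s['tcp_rot'],'round') else s['tcp_rot'],s['gripper_width'])
ims=[]
for c in ("scene","side"):
    p,d=viewer.read_camera(c);ims.append(p);np.savez('pics/%s.npz'%c,p=p,d=d)
    cv2.imwrite(f'pics/{c}0.png',p[:,:,::-1]);i=viewer.camera_info(c);print(c,{k:np.round(v,3).tolist() for k,v in i.items()})
    for n in ("rack","tray","syringe_a","thumb_a"):
        for r in tip_of(c,n): print(c,n,np.round(r['at'],3),round(r['score'],2))
print(viewer.camera_info("wrist")["T_tool_cam"])
E
```

```text
pics
0.0 [ 0.28399442 -0.58399989  0.2136269 ] [[-0.9  -0.    0.44]
 [-0.44  0.   -0.9 ]
 [ 0.   -1.   -0.  ]] 0.09223168686094783
scene {'intrinsics': [[441.734, 0.0, 316.178], [0.0, 441.734, 243.478], [0.0, 0.0, 1.0]], 'eye': [1.195, -0.397, 0.737], 'rotation': [[0.564, -0.553, 0.612], [0.825, 0.359, -0.436], [0.021, 0.751, 0.66]]}
scene rack [ 0.585  0.147 -0.   ] 0.75
scene rack [0.474 0.126 0.041] 0.51
scene tray [ 0.518 -0.254  0.001] 0.91
scene tray [0.599 0.245 0.047] 0.54
scene syringe_a [0.707 0.463 0.01 ] 0.89
scene syringe_a [0.583 0.112 0.046] 0.78
scene syringe_a [0.59  0.179 0.046] 0.74
scene syringe_a [0.575 0.053 0.045] 0.65
scene syringe_a [0.597 0.244 0.046] 0.63
scene syringe_a [0.304 0.164 0.012] 0.63
scene thumb_a [0.704 0.351 0.013] 0.74
scene thumb_a [0.482 0.195 0.046] 0.59
scene thumb_a [0.488 0.253 0.047] 0.59
scene thumb_a [0.244 0.268 0.015] 0.51
scene thumb_a [0.474 0.125 0.04 ] 0.46
scene thumb_a [0.472 0.058 0.043] 0.41
scene thumb_a [0.455 0.47  0.003] 0.18
side {'intrinsics': [[579.794, 0.0, 315.107], [0.0, 579.794, 234.703], [0.0, 0.0, 1.0]], 'eye':
[... 183 characters left out ...]
.98
side syringe_a [0.588 0.115 0.049] 0.89
side syringe_a [0.575 0.049 0.043] 0.69
side syringe_a [0.708 0.468 0.01 ] 0.69
side syringe_a [0.592 0.178 0.047] 0.62
side syringe_a [0.304 0.165 0.015] 0.61
side thumb_a [0.247 0.268 0.011] 0.67
side thumb_a [0.708 0.35  0.014] 0.64
side thumb_a [0.477 0.128 0.044] 0.61
side thumb_a [0.476 0.191 0.042] 0.58
side thumb_a [0.469 0.057 0.046] 0.49
side thumb_a [0.493 0.257 0.043] 0.47
[[ 3.74234851e-04 -9.71674822e-01 -2.36321602e-01 -6.51574529e-02]
 [-8.17956237e-04  2.36321242e-01 -9.71674638e-01 -1.69800912e-01]
 [ 9.99999595e-01  5.56935241e-04 -7.06347836e-04 -7.28218011e-05]
 [ 0.00000000e+00  0.00000000e+00  0.00000000e+00  1.00000000e+00]]
```

View pics/scene0.png

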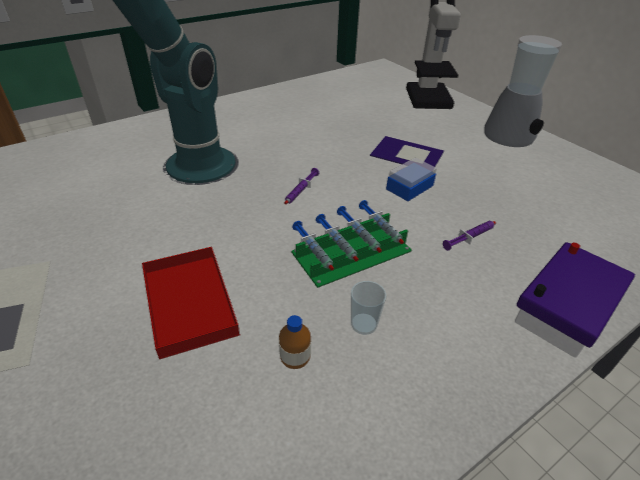

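View pics/side0.png

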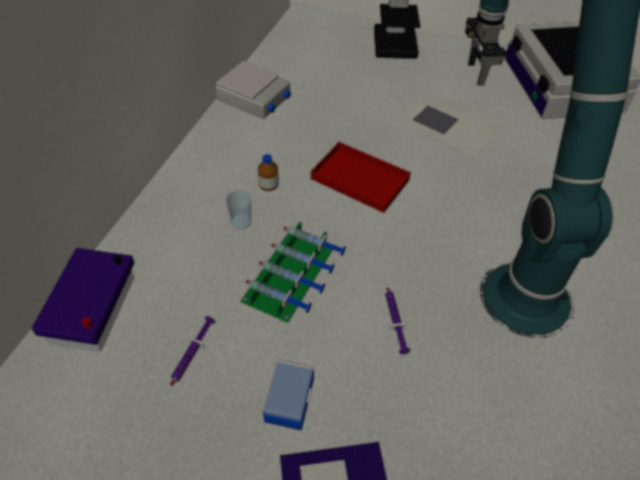

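The scene view shows four syringes in the green rack at about (312,245), (338,240), (360,232) and (383,225). The look-alikes are purple syringes at (302,187) and (470,234), which are off the rack, so I exclude them. The empty tray is at (190,300). The side view agrees.

Next I check the finger geometry, because an open gripper is wide next to syringes only 65 mm apart.

View pics/w0.png

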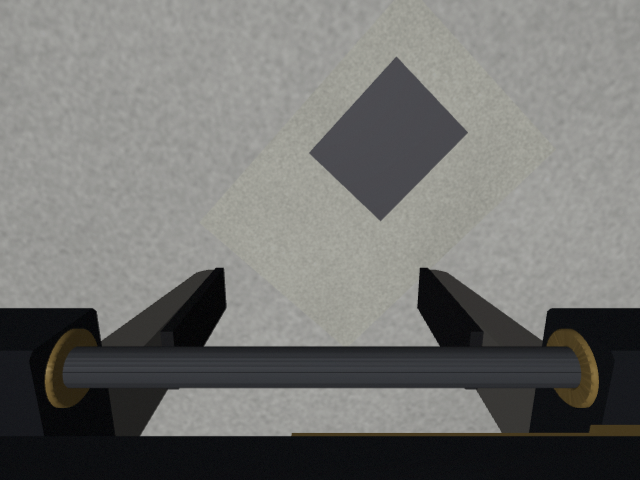

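The wrist view shows tapered fingertips: inner edges at columns 224 and 419, outer edges near 197 and 447. I get their profile in tool coordinates from the depth image.

```bash
python3 - <<'E'
from h import *
p,d=viewer.read_camera("wrist"); i=viewer.camera_info("wrist"); K=np.array(i["intrinsics"]);T_=np.array(i["T_tool_cam"])
print({k:v for k,v in i.items() if k not in("intrinsics","T_tool_cam")},K.round(1).tolist())
r,c=np.mgrid[:480,:640]; z=d.ravel()
X=np.c_[(c.ravel()-K[0,2])/K[0,0]*z,-(r.ravel()-K[1,2])/K[1,1]*z,-z]
Q=X@T_[:3,:3].T+T_[:3,3]; m=(z>0)&(Q[:,1]<.01)&(Q[:,1]>-.12); Q=Q[m]*1000
for y0 in range(-110,10,8):
    q=Q[(Q[:,1]>=y0)&(Q[:,1]<y0+8)]
    for s in(1,-1):
        w=q[q[:,2]*s>0]
        if len(w): print(y0,s,len(w),'x',w[:,0].min().round(),w[:,0].max().round(),'|z|',abs(w[:,2]).min().round(),abs(w[:,2]).max().round())
E
```

```text
{} [[380.3, 0.0, 321.4], [0.0, 380.3, 237.4], [0.0, 0.0, 1.0]]
-110 1 13630 x -32.0 -7.0 |z| 0.0 62.0
-110 -1 13791 x -32.0 -6.0 |z| 0.0 62.0
-102 1 4040 x -32.0 -0.0 |z| 0.0 68.0
-102 -1 4244 x -32.0 1.0 |z| 0.0 69.0
-94 1 1320 x -31.0 7.0 |z| 49.0 69.0
-94 -1 1418 x -31.0 7.0 |z| 49.0 71.0
-86 1 745 x -6.0 12.0 |z| 49.0 51.0
-86 -1 794 x -6.0 13.0 |z| 49.0 51.0
-78 1 693 x -11.0 13.0 |z| 49.0 64.0
-78 -1 665 x -11.0 13.0 |z| 49.0 64.0
-70 1 1006 x -11.0 12.0 |z| 46.0 65.0
-70 -1 1029 x -11.0 13.0 |z| 45.0 64.0
-62 1 818 x -11.0 13.0 |z| 45.0 63.0
-62 -1 803 x -11.0 11.0 |z| 45.0 63.0
-54 1 738 x -11.0 4.0 |z| 45.0 62.0
-54 -1 746 x -11.0 4.0 |z| 45.0 62.0
-46 1 678 x -10.0 9.0 |z| 45.0 62.0
-46 -1 684 x -10.0 8.0 |z| 45.0 62.0
-38 1 613 x -10.0 11.0 |z| 46.0 61.0
-38 -1 620 x -10.0 12.0 |z| 45.0 61.0
-30 1 530 x -10.0 11.0 |z| 45.0 60.0
-30 -1 519 x -10.0 11.0 |z| 45.0 60.0
-22 1 435 x -10.0 11.0 |z| 45.0 59.0
-22 -1 419 x -10.0 11.0 |z| 45.0 60.0
-14 1 359 x -10.0 11.0 |z| 46.0 59.0
-14 -1 372 x -10.0 11.0 |z| 45.0 58.0
-6 1 239 x -10.0 11.0 |z| 46.0 58.0
-6 -1 239 x -10.0 11.0 |z| 45.0 58.0
```

Open, the fingers span 46 to 58 mm either side, while a neighbouring barrel starts at 53.5 mm. Grasping will need care, depending on which syringe sticks. First I push the plungers with the fingers shut.

```bash
cat >> h.py <<'E'
yaw=np.radians(-6.9); u=np.array([np.cos(yaw),np.sin(yaw),0]); v=np.array([-u[1],u[0],0]); up=np.array([0,0,1.])
C=np.array([.588,.1463,.045])
def ctr(i): return C+(i-1.5)*.065*v          # barrel middle of place i
def rot(sx=1,tilt=0):                          # tool x=sx*u, y down; tilt about u
    R=np.c_[sx*u,-up,np.cross(sx*u,-up)]
    c,s=np.cos(tilt),np.sin(tilt); A=np.outer(u,u)+c*(np.eye(3)-np.outer(u,u))+s*np.cross(np.eye(3),-u)
    return A@R
def fw(): return np.array(env.sense()["wrist_force"])
def push(i,R,step=.003,lim=7.5):
    at=lambda a,z: np.array([*(ctr(i)+a*u)[:2],z])
    env.movel(at(-.148,.11),R,rate=.3) if i else env.reach(at(-.148,.11),R)
    env.movel(at(-.148,.036),rate=.2); f0=fw()@u; a=-.136; L=[]
    env.movel(at(a,.036),rate=.1)
    while a<-.066:
        a+=step; env.movel(at(a,.036),rate=.05)
        s=env.sense(); f=f0-np.array(s["wrist_force"])@u; L.append((round((np.array(s["ee_pos"])-ctr(i))@u*1000),round(f,1)))
        if f>lim: break
    env.movel(at(a-.02,.036),rate=.2); env.movel(at(-.148,.11),rate=.3)
    print(i,L,'t',env.sense()["t"]); return L
E
python3 - <<'E'
from h import *
for sx in(1,-1):
    for i in (0,3): print(sx,i,[None if q is None else np.round(q,2) for q in(solver.inverse_kinematics(ctr(i)+a*u,rot(sx)) for a in(-.148,0))])
print(env.sense()["t"]); effector.grasp(3); print(env.sense()["t"])
push(0,rot(1))
E
```

```text
1 0 [array([ 0.36,  0.51, -0.7 ,  2.2 ,  0.57,  0.62,  0.7 ]), array([ 0.4 ,  0.71, -0.73,  1.86,  0.64,  0.82,  0.79])]
1 3 [array([ 0.21,  0.83, -1.07,  1.98,  0.94,  0.94,  0.09]), array([ 0.06,  0.8 , -0.72,  1.68,  0.64,  0.91,  0.53])]
-1 0 [array([ 0.1 ,  0.43, -0.39,  2.21,  0.31,  0.55, -2.21]), array([ 0.01,  0.59, -0.2 ,  1.88,  0.17,  0.69, -1.98])]
-1 3 [array([-0.13,  0.59, -0.57,  2.  ,  0.48,  0.69, -2.7 ]), array([-0.19,  0.7 , -0.35,  1.7 ,  0.31,  0.8 , -2.37])]
0.6
1.9417
0 [(-133, np.float64(-1.2)), (-130, np.float64(-1.1)), (-127, np.float64(-1.1)), (-124, np.float64(-1.5)), (-121, np.float64(-1.2)), (-118, np.float64(-0.0)), (-115, np.float64(-0.3)), (-112, np.float64(-1.6)), (-109, np.float64(0.7)), (-106, np.float64(0.5)), (-103, np.float64(-0.1)), (-100, np.float64(0.2)), (-97, np.float64(0.1)), (-94, np.float64(0.1)), (-91, np.float64(-0.8)), (-88, np.float64(0.0)), (-85, np.float64(0.1)), (-82, np.float64(0.3)), (-79, np.float64(0.5)), (-76, np.float64(-0.4)), (-73, np.float64(0.1)), (-71, np.float64(2.3)), (-70, np.float64(7.6))] t 11.5917
```

```bash
cat >> h.py <<'E'
def push2(i,R,step=.004,lim=6):
    at=lambda a: np.array([*(ctr(i)+a*u)[:2],.036])
    env.movel(at(-.14),R,rate=.3); a=-.132; env.movel(at(a),rate=.15); f0=fw()@u; L=[]
    while a<-.066:
        a+=step; env.movel(at(a),rate=.08)
        s=env.sense(); f=f0-np.array(s["wrist_force"])@u; L.append((int(round((np.array(s["ee_pos"])-ctr(i))@u*1000)),float(round(f,1))))
        if f>lim: break
    env.movel(at(-.14),rate=.3)
    print(i,L,'t',env.sense()["t"])
E
python3 - <<'E'
from h import *
R=rot(1); p=ctr(1)-.14*u; p[2]=.036
env.movel(p,rate=.3)
for i in (1,2,3): push2(i,R)
import cv2
for c in("side","scene"):
    q,d=viewer.read_camera(c); cv2.imwrite(f'pics/{c}1.png',cv2.resize(q[200:320,220:380] if c=="side" else q[180:300,270:430],None,fx=4,fy=4)[:,:,::-1])
    for r in tip_of(c,"thumb_a"):
        w=np.array(r['at'])-C; print(c,round(r['score'],2),'place %.2f along %.0f'%(w@v/.065+1.5,w@u*1000))
print(env.sense()["t"])
E
```

```text
1 [(-128, 0.5), (-124, -0.3), (-120, 0.5), (-116, 0.2), (-113, 3.5), (-108, 4.6), (-104, 4.1), (-100, 3.7), (-96, 3.2), (-92, 3.8), (-88, 4.0), (-84, 3.7), (-80, 2.8), (-76, 2.8), (-72, 5.9), (-71, 9.5)] t 16.9667
2 [(-128, -0.4), (-124, -0.1), (-120, 1.2), (-116, 1.3), (-112, 1.3), (-108, 1.1), (-104, 1.8), (-100, 0.8), (-97, 6.7)] t 20.1333
3 [(-128, 0.1), (-124, -0.5), (-120, -0.9), (-116, 0.8), (-112, 1.5), (-108, 0.9), (-104, 0.5), (-100, 1.2), (-96, 0.7), (-92, 1.2), (-88, 0.3), (-84, 1.4), (-80, 0.8), (-76, 1.4), (-74, 5.9), (-72, 10.2)] t 25.1417
side 0.63 place 1.99 along -91
side 0.57 place 4.86 along 93
side 0.52 place 2.72 along -352
side 0.41 place 3.00 along -64
side 0.22 place 2.02 along 4
scene 0.73 place 4.79 along 92
scene 0.68 place 2.01 along -89
scene 0.64 place 2.69 along -357
scene 0.59 place -0.07 along -59
scene 0.49 place 0.98 along -62
scene 0.36 place 2.94 along -68
scene 0.36 place 3.03 along 0
25.3417
```

View pics/side1.png

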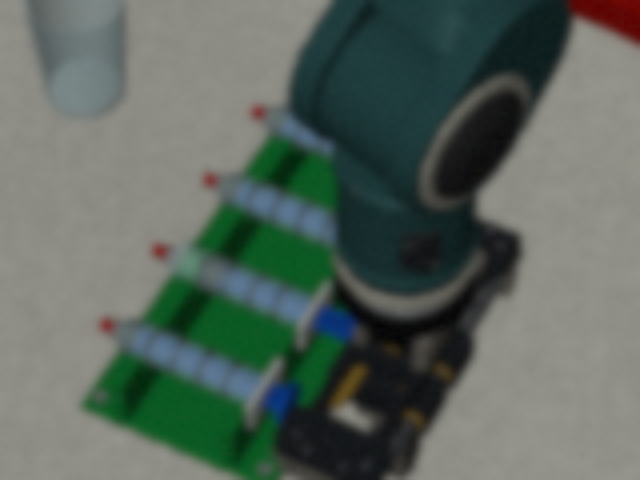

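The side crop shows place 3 home, its blue plate close to the flange at about (280,398). Place 2's plate stands further out, at about (335,322). Force logs and networks agree: places 0, 1 and 3 ran home, while place 2 stuck at about 24 mm of travel, its plate at −90 mm.

Place 2 has neighbours on both sides, so a symmetric open gripper won't fit. I'll tilt the tool about 18° so one finger goes in the gap and the other passes above the neighbour. Then I'll close gently against the notched barrel and centre. I check IK and the tray pose first.

```bash
cat >> h.py <<'E'
def tilted(sig,phi,ux=u):
    """raise the finger on side sig*v by phi; returns R, jaw dir j (to raised finger), tip dir t"""
    vx=np.cross(up,ux); j=sig*vx*np.cos(phi)+up*np.sin(phi); t=sig*vx*np.sin(phi)-up*np.cos(phi)
    return np.c_[ux,t,np.cross(ux,t)],j,t
E
python3 - <<'E'
from h import *
import cv2
for c in("scene","side"):
    f=np.load(f'pics/{c}.npz');p,d=f['p'].astype(int),f['d'];i=viewer.camera_info(c);K=np.array(i['intrinsics'])
    m=(p[...,0]>90)&(p[...,1]<40)&(p[...,2]<40)&(d>0); r,cc=np.nonzero(m); z=d[m]
    X=np.c_[(cc-K[0,2])/K[0,0]*z,-(r-K[1,2])/K[1,1]*z,-z]@np.array(i['rotation']).T+i['eye']
    X=X[(abs(X[:,0]-.52)<.2)&(abs(X[:,1]+.25)<.2)&(X[:,2]<.05)]
    print(c,len(X),cv2.minAreaRect(X[:,:2].astype(np.float32)),'z',np.percentile(X[:,2],[2,50,98]).round(3))
phi=np.radians(18)
for sig in(1,-1):
    R,j,t=tilted(sig,phi)
    for a,d in((.013,-.1),(.013,.0055),(0,.008),(0,-.1)):
        q=solver.inverse_kinematics(ctr(2)-.0025*u+a*j+d*t,R); print(sig,a,d,None if q is None else np.round(q,2))
E
```

```text
scene 5748 ((0.5203898549079895, -0.25203242897987366), (0.15685616433620453, 0.25194641947746277), 77.60562896728516) z [0.001 0.004 0.035]
side 2499 ((0.522607147693634, -0.2522175908088684), (0.16911187767982483, 0.2439231127500534), 77.92784881591797) z [-0.002  0.004  0.035]
1 0.013 -0.1 [ 0.57  0.71 -1.02  1.81  0.41  0.82  0.9 ]
1 0.013 0.0055 [ 0.44  0.85 -0.91  1.84  0.57  0.66  0.77]
1 0 0.008 [ 0.46  0.85 -0.91  1.84  0.58  0.65  0.78]
1 0 -0.1 [ 0.59  0.71 -1.02  1.82  0.42  0.81  0.92]
-1 0.013 -0.1 [-0.04  0.72 -0.71  1.57  0.69  1.32  0.49]
-1 0.013 0.0055 [-0.04  0.81 -0.62  1.67  0.76  1.14  0.45]
-1 0 0.008 [-0.06  0.82 -0.62  1.65  0.76  1.14  0.43]
-1 0 -0.1 [-0.06  0.73 -0.7   1.56  0.69  1.32  0.48]
```

```bash
python3 - <<'E'
from h import *
import cv2
s=env.sense(); p=np.array(s["ee_pos"]); env.movel(p+[-.01,0,.1],rate=.3); effector.release()
R,j,t=tilted(1,np.radians(18)); g=ctr(2)-.0025*u+.013*j
env.reach(g-.08*t,R); print(env.sense()["t"],fw().round(1))
q,_=viewer.read_camera("wrist"); cv2.imwrite('pics/w1.png',q[:,:,::-1])
for n in("syringe_a",):
    for r in tip_of("wrist",n): w=np.array(r['at'])-C; print(n,round(r['score'],2),'place %.2f along %.0f z %.3f'%(w@v/.065+1.5,w@u*1000,r['at'][2]))
q,_=viewer.read_camera("scene")
for r in tip_of("scene","syringe_a"): w=np.array(r['at'])-C; print(round(r['score'],2),'place %.2f along %.0f z %.3f'%(w@v/.065+1.5,w@u*1000,r['at'][2]))
E
```

```text
27.9083 [-0.2  0.8 -0.4]
syringe_a 0.77 place -0.01 along 4 z 0.045
syringe_a 0.77 place 3.01 along -4 z 0.043
syringe_a 0.66 place 2.00 along 0 z 0.046
syringe_a 0.63 place 6.56 along 80 z 0.013
syringe_a 0.59 place 0.98 along 5 z 0.041
0.74 place 2.00 along -1 z 0.043
0.73 place 6.62 along 78 z 0.012
0.65 place 1.06 along 4 z 0.048
0.64 place 0.01 along 1 z 0.045
0.59 place 1.27 along -282 z 0.019
0.55 place 2.98 along -1 z 0.047
```

View pics/w1.png

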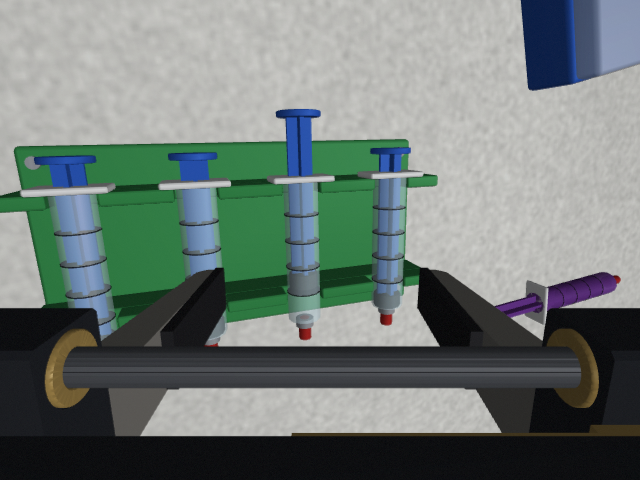

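The wrist view confirms it: place 2's plate at (298,113) stands far out from its flange at 180, and the other three (65,160), (192,156) and (390,150) are home. The positions fit my model to about 1 mm, so I descend and close gently.

```bash
python3 - <<'E'
from h import *
R,j,t=tilted(1,np.radians(18)); o=ctr(2)-.0025*u; g=o+.013*j
f0=fw()
env.movel(g-.02*t,rate=.2); print('f',(fw()-f0).round(1))
env.movel(g+.0055*t,rate=.06); print('f',(fw()-f0).round(1),env.sense()["t"])
effector.grasp(3); s=env.sense(); print('stall width',round(s["gripper_width"],4),'f',(fw()-f0).round(1),'t',s["t"])
E
```

```text
f [-0.2  0.7  1.5]
f [-1.   0.7  1. ] 29.1333
stall width 0.0411 f [-1.7 -6.1 -0.4] t 30.0667
```

```bash
python3 - <<'E'
from h import *
import cv2
R,j,t=tilted(1,np.radians(18)); o=ctr(2)-.0025*u
env.movel(o+.004*j+.008*t,rate=.06); s=env.sense(); print('w',round(s["gripper_width"],4),'f',np.round(s["wrist_force"],1))
env.movel(o+.008*t,rate=.05); effector.grasp(3); s=env.sense(); print('w',round(s["gripper_width"],4),'f',np.round(s["wrist_force"],1),s["t"])
q,_=viewer.read_camera("scene"); 
cv2.imwrite('pics/s2.png',cv2.resize(q[190:290,280:430],None,fx=5,fy=5)[:,:,::-1])
q,_=viewer.read_camera("wrist"); cv2.imwrite('pics/w2.png',q[:,:,::-1])
E
```

```text
w 0.0248 f [ 0.2 -6.  -1.7]
w 0.0228 f [ 0.8 -1.8 -1.4] 30.8417
```

View pics/w2.png

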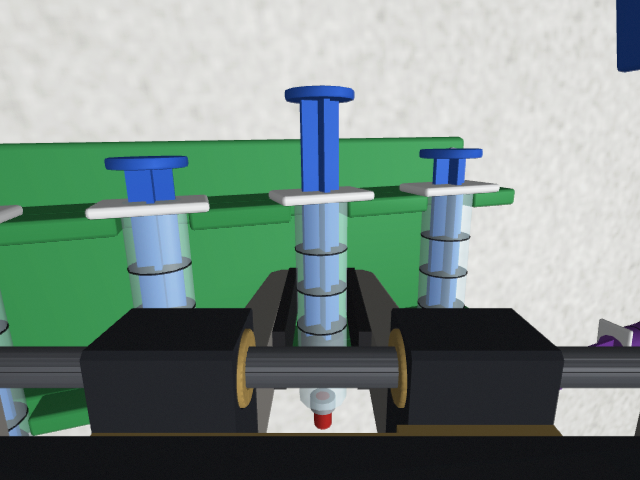

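Gripped centrally: the width is 22.8 mm and the picture shows the barrel midway between the pads at (322,330). I tighten a little, lift straight up and carry it to the tray.

```bash
cat >> h.py <<'E'
ty=np.radians(-12.3); tu=np.array([np.cos(ty),np.sin(ty),0]); TC=np.array([.521,-.252,0])
E
python3 - <<'E'
from h import *
import cv2
R,j,t=tilted(1,np.radians(18)); o=ctr(2)-.0025*u
R2,j2,t2=tilted(1,np.radians(4),tu); P=TC+.0095*tu+.008*t2
for z in(.2,.0215): print(np.round(solver.inverse_kinematics(P+z*up,R2),2))
effector.grasp(12); p=o+.008*t
env.movel(p+.03*up,rate=.06); print(round(env.sense()["gripper_width"],4))
env.movel(p+.15*up,rate=.25)
env.reach(P+.2*up,R2); s=env.sense(); print('w',round(s["gripper_width"],4),'t',s["t"])
q,_=viewer.read_camera("wrist"); cv2.imwrite('pics/w3.png',q[:,:,::-1])
for r in tip_of("wrist","thumb_a")[:2]+tip_of("wrist","syringe_a")[:2]:
    w=np.array(r['at'])-P; print(round(r['score'],2),np.round(r['at'],3),np.round(w@tu*1000-2.5))
E
```

```text
[ 1.13  0.62 -0.99  1.72  0.5   1.1   1.36]
[ 0.98  0.81 -0.76  1.82  0.66  0.8   1.26]
0.0228
w 0.0226 t 34.0417
0.87 [ 0.448 -0.235  0.2  ] -87.0
0.47 [ 0.52  -0.254 -0.   ] -12.0
0.64 [ 0.536 -0.256  0.2  ] 3.0
```

View pics/w3.png

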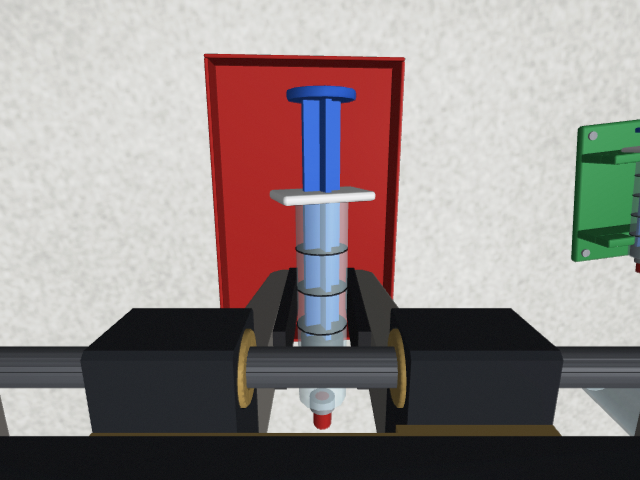

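The syringe is held level over the tray with its plunger still out: plate at (320,93), flange at 195. I lower it until it touches.

```bash
python3 - <<'E'
from h import *
import cv2
R2,j2,t2=tilted(1,np.radians(4),tu); P=TC+.0095*tu+.008*t2
env.movel(P+.04*up,rate=.2); env.movel(P+.026*up,rate=.08); f0=fw()[2]
for z in np.arange(.0245,.0165,-.0015):
    env.movel(P+z*up,rate=.05); f=fw()[2]-f0; print(round(z,4),round(f,1))
    if f>1.8: break
effector.release(); env.pause(.2); env.movel(P+.06*up,rate=.12); env.movel(P+.2*up,rate=.3)
s=env.sense(); print('t',s["t"],s["gripper_width"])
q,_=viewer.read_camera("wrist"); cv2.imwrite('pics/w4.png',q[:,:,::-1])
for n in("thumb_a","syringe_a"):
    for r in tip_of("wrist",n)[:3]: print(n,round(r['score'],2),np.round(r['at'],3))
q,_=viewer.read_camera("scene"); cv2.imwrite('pics/scene5.png',q[:,:,::-1])
for r in tip_of("scene","thumb_a"): w=np.array(r['at'])-C; print(round(r['score'],2),'place %.2f along %.0f z %.3f'%(w@v/.065+1.5,w@u*1000,r['at'][2]))
E
```

```text
0.0245 0.2
0.023 0.9
0.0215 0.4
0.02 0.6
0.0185 2.2
t 39.125 0.09197739983007733
thumb_a 0.89 [ 0.445 -0.242  0.017]
syringe_a 0.72 [ 0.534 -0.259  0.016]
0.62 place 1.02 along -65 z 0.041
0.6 place 2.96 along -69 z 0.049
0.59 place 2.75 along -355 z 0.017
0.54 place -0.05 along -60 z 0.043
0.52 place 4.79 along 92 z 0.017
0.51 place -4.56 along -95 z 0.019
```

View pics/w4.png

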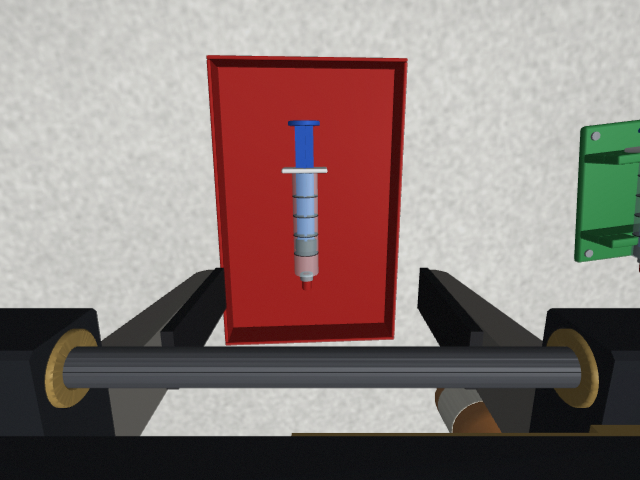

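View pics/scene5.png

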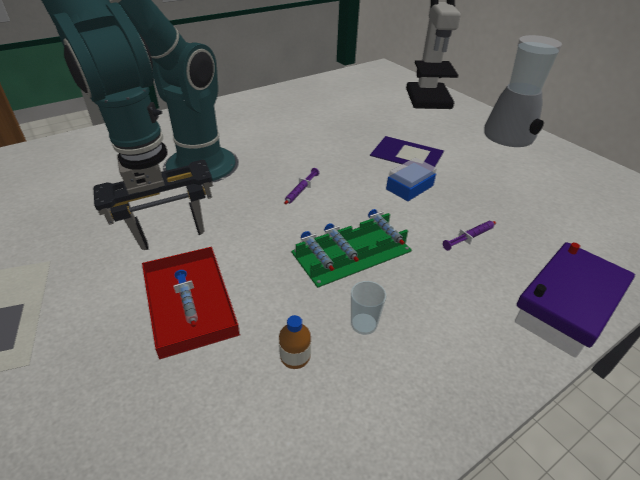

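The sticking syringe lies flat in the tray (wrist view, 305,205). The other three are in the rack at (318,250), (342,242) and (388,227), and the bench items are where they were. I hand in.

```bash
python3 - <<'E'
from h import *
workorder.finish_job(); print(env.sense()["t"])
E
```

```text
the job is handed in; nothing more can be done
the job is handed in; nothing more can be done
```

I pushed all four plungers; three ran fully home and one stuck, and the stuck syringe now lies flat in the red tray. I handed the job in at about 39 s of robot time, within the 62 s limit.

- **Ran home:** places 0, 1 and 3 (counted from the rack end nearest the tray) reached the end stop, with 8–10 N read as I stopped. These three syringes are still in their places.
- **Stuck:** the plunger at place 2 stopped after about 24 mm, roughly 26 mm short of home, and I stopped pushing at about 7 N. Its neighbours left no room for the open gripper, so I tilted the tool 18°, closed at 3 N and carried the syringe at 12 N. I lowered it to contact before letting go.
- **Last checks:** The final pictures show the stuck syringe flat in the middle of the tray with its plunger still out, by eye and by the detectors. The bottle, beaker, tip box and purple look-alikes look untouched.
- **Disagreements:**
  - The detector put the three home plates at −60, −65 and −69 mm against the nominal −66 mm. Two of those are a bit outside or near its 4 mm accuracy, but the force readings and positions show all three home.
  - During the gentle side-closing, the fingers stopped at 41 mm where I expected 49 mm, with about 6 N of side force, so the barrel probably shifted a few millimetres in its notch. It then centred and lifted cleanly.

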